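# Feed one agar dish and slide it into the empty ring

### The job

Press the dispenser's plunger fully home once and let it come back up, so that a single dish comes down the chute onto the tray. Then, with the fingertips, slide that dish along the tray until it stands inside the empty blue ring. Do not grasp or lift anything; leave the finished dish in the other ring, the dishes in the tower and everything else on the bench where they are.

Things in the scene. Friction and masses are not known exactly. Their poses are not given: they have to be found in the camera images.
- dispenser: the dish dispenser, fixed to the bench: white base, clear square tower (48 mm outside, 42 mm inside, 34 to 114 mm above the bench) with a stack of five red dishes; behind it a white pump housing, 80 mm high, with the plunger; in front of it a steel chute, 45 mm wide, down to a tray. Origin: on the bench under the tower's axis; -x points from the tower to the tray, y across the tray, z up
- tower_foot (a point): centre of the tower's floor, 34 mm above the bench. One full press drives the bottom dish out here; it slides down the chute by itself and comes to rest flat on the tray, its centre 100 to 130 mm from the tower's axis. As the plunger springs back the stack drops by one dish; a further press would send out another
- tray_centre (a point): middle of the steel tray's upper face, 6 mm above the bench and 110 mm in front of the tower's axis; axes as the dispenser's. The tray is 290 mm wide (y), reaches from 66 to 151 mm in front of the tower's axis and has a lip 4 mm high and 3 mm thick all round, open at the chute
- plunger (a joint): travel of the plunger in m: 0 up, 0.024 pressed fully home. A spring pushes it back up: 3 N at the start, 8 N fully down. It moves the pusher 2.3 mm for each mm
- plunger_top (a point): centre of the top face of the plunger's blue knob, 36 mm across, 124 mm above the bench when up (moves with the plunger); it stands 66 mm behind the tower's axis (+x of the dispenser)
- dish1_centre (a point): centre (6 mm up) of the lowest dish in the tower, the one that will come out: a round closed dish with red gel inside, 40 mm across the lid, 12 mm high, 12 g; z is its upright axis
- bay_free_centre (a point): centre of the empty ring printed flat on the tray: thin, blue, 62 mm inside and 68 mm outside diameter, white within. There are two such rings, 95 mm to either side of the tray's middle, 110 mm in front of the tower's axis; one holds the finished dish, and which one is empty differs from run to run
- done_dish_centre (a point): centre (6 mm up) of a finished dish that already stands in the other ring: red gel with five white spots, 40 mm across the lid, 12 mm high, 12 g; loose, to be left alone
- tip_box: bystander: blue box of pipette tips, 85 x 122 x 65 mm, loose; origin under its centre, beside the housing on one side
- reagent: bystander: brown bottle with a blue cap, 60 mm across, 125 mm high, loose; origin under its centre, beside the housing on the other side
- tube_rack: bystander: orange rack with small capped tubes, 60 x 100 x 42 mm, loose; origin under its centre
- marker: bystander: marker pen with a black cap lying on the bench, 140 mm long along its x axis, 15 mm thick; origin under its middle
- dish2_centre (a point): centre (6 mm up) of dish 2 of the stack, counted from below: like the lowest dish, 40 mm across the lid, 12 mm high, 12 g; to stay in the tower
- dish3_centre (a point): centre (6 mm up) of dish 3 of the stack, counted from below: like the lowest dish, 40 mm across the lid, 12 mm high, 12 g; to stay in the tower
- dish4_centre (a point): centre (6 mm up) of dish 4 of the stack, counted from below: like the lowest dish, 40 mm across the lid, 12 mm high, 12 g; to stay in the tower
- dish5_centre (a point): centre (6 mm up) of dish 5 of the stack, counted from below: like the lowest dish, 40 mm across the lid, 12 mm high, 12 g; to stay in the tower
There are look-alikes about, which are no part of the job. What is shaped like the part that bears dish5_centre but purple is not meant.

How it is judged:
By the outcome, as a careful person would: the job done as asked, in the order asked, and still so for the second after the job is handed in, with the robot touching nothing.
It also fails if it takes over 48 s, if anything falls off the work surface, if the arm or the gripper's body presses on something with over 40 N, if the wrist force passes 120 N, or if a joint passes its speed limit or range.

### The arm

A 7-joint arm with a two-finger parallel gripper is mounted at the origin on the work surface. World frame = base frame: x ahead of the robot, y to its left, z up, the work surface at z = 0. Lengths are in m, angles in rad, forces in N, time in s.
With the tool pointing down it reaches from about 0.4 to 0.85 m from the base axis. Payload 4.5 kg.
Tool frame: the origin (TCP) lies at the very end of the fingers, on their centre line; the grasp point (between the pads) lies 19 mm behind it; x points along the fingers, z is the direction in which the jaws open and shut, and the axes are right-handed (so a half turn about x gives the same grasp; the last joint's range is limited). The gripper opens to 85 mm and grips with 20 to 120 N. Pads are 22 mm wide; open, the fingers measure 114 mm over their backs; the gripper's body (76 mm by 85 mm) begins 54 mm behind the grasp point. The pads swing forward as they close: fully open they stand 13 mm farther back than shut.
Start: joints at [-1.072, 0.689, -0.195, 1.565, 0.157, 0.902, -0.215], TCP at [0.28, 0.559, 0.231] pointing down, gripper open.
Joint ranges: [-3.01, 3.01], [-0.46, 2.08], [-1.47, 1.51], [0.13, 2.56], [-1, 4.14], [0.04, 2.09], [-2.66, 2.66]. Speed limits (rad/s): [2.57, 2.57, 3.14, 3.14, 3.14, 3.14, 3.14].

### API

Orientations are given as [roll, pitch, yaw] about the fixed x, y, z axes, in that order (R = Rz(yaw) Ry(pitch) Rx(roll)).
In Python, from station import env gives the robot as it stands.
- The arm moves only by the tool drive_tool, never from a script. Its argument "targets" is a list of rows, each a list of 5 numbers: the shift along the tool's x, y, z in m, then the turn about the tool's x in degrees, then the closure in counts, from 0 (fully open) to 255 (shut). A call has 1 to 5 rows; each row shifts and turns the pose as measured when the row begins, along the tool's axes as they then stand; what a row does not reach is not made up. A row lasts 1/8 s, in which the tool goes at most 62.5 mm and 10.7 degrees, less where a joint would pass 70% of its speed; a pose out of reach is approached as far as the arm can. A call with a gripper value outside its range is refused whole. The fingers move at their own pace and stop on an object; "squeeze" is the grip in N (left out, the last holds). Time passes only in rows, so rows that do not move let the fingers close. It gives the time, the measured TCP pose, the force and the opening at its end, in the units of the state.
- env.state(): the state, without advancing time (a new reading comes with each control period).
- env.read_camera(name): name is "scene" or "top" or "wrist"; returns the picture (480x640x3 uint8, blue, green, red); there is no depth.
- env.get_calibration(name): a dict with "fx", "fy", "cx", "cy" (pixels), "extrinsics" (4x4, takes a point from camera to world coordinates); the wrist camera has in their place "mount" (4x4, takes a point from camera to tool coordinates, whose origin is the TCP and whose axes are the tool frame's). Camera axes: x right, y down, z forward; pixel columns grow to the right and rows downward; lengths in m; the calibration is good to about 2 mm. A picture is of the moment at which its call begins: read the wrist's pose just before it. get_calibration takes no time and is no camera call.
- env.finish_job(): hands the job in, once; it reports no verdict.
The state is a dict: "time_s": time; "joint_pos": joint angles; "dq": joint speeds; "tau": joint torques, N m; "tool_pos": TCP position; "tcp_rot": TCP orientation; "contact_force": force on the tool from outside, world axes, zero at the start; "moment": the same for the moment, N m; "opening": opening from 0.0 (shut) to 1.0 (fully open).
Only numpy, scipy, OpenCV 4.12 (cv2) and the standard library are available. Lean on these libraries where they do the work, as an engineer would, in place of code of your own. Each camera call takes 0.05 s, during which the arm holds its last target. There are 200 camera calls.

## Working session

There is one attempt and no reset: what is moved stays moved. The work goes in short steps, Python scripts to look and compute and a tool call to move; the robot and the scene stay as the last step left them, time stands still between calls to the robot, and variables do not carry over. Pictures are saved under pics/ and viewed, about 8 in all and at most 12, crops included, and the job is handed in when it is done.

Besides the shell and the picture viewer there is one more tool, called after "Emit:" as name([rows], argument=value, ...), one row to a line, values as JSON. drive_tool: Moves the arm, as the interface text tells. Its arguments: {"type":"object","properties":{"targets":{"type":"array"},"squeeze":{"type":"number"}},"required":["targets"]}

```bash
mkdir -p pics
python3 - <<'E'
from station import env
import cv2,numpy as np
s=env.state(); print({k:np.round(v,3).tolist() for k,v in s.items()})
for n in("scene","top"):
    cv2.imwrite(f"pics/{n}0.png",env.read_camera(n))
    c=env.get_calibration(n); print(n,c)
print(env.get_calibration("wrist"))
E
```

```text
{'time_s': 0.0, 'joint_pos': [-1.072, 0.69, -0.195, 1.566, 0.157, 0.902, -0.215], 'dq': [0.0, 0.001, -0.001, 0.002, 0.001, -0.001, -0.0], 'tau': [0.0, -53.961, -1.267, -15.855, 0.009, 0.009, -0.0], 'tool_pos': [0.28, 0.558, 0.23], 'tcp_rot': [-3.077, 1.569, -1.971], 'contact_force': [0.269, 0.09, 0.259], 'moment': [-0.057, 0.053, 0.024], 'opening': 0.999}
scene {'fx': 442.9144874100108, 'fy': 442.9144874100108, 'cx': 318.73117756880214, 'cy': 237.98475794267983, 'extrinsics': array([[ 0.46051897,  0.59273103, -0.66075124,  1.21548846],
       [ 0.88742362, -0.32423992,  0.32763972, -0.22555384],
       [-0.0200397 , -0.73725057, -0.67532216,  0.68048619],
       [ 0.        ,  0.        ,  0.        ,  1.        ]])}
top {'fx': 439.8649178000792, 'fy': 439.8649178000792, 'cx': 316.0123059301995, 'cy': 231.77760703866173, 'extrinsics': array([[ 0.00764602, -0.98054569,  0.196142  ,  0.50225413],
       [-0.9999673 , -0.00698092,  0.00408202,  0.03756299],
       [-0.00263335, -0.19616679, -0.98056701,  0.99184083],
       [ 0.        ,  0.        ,  0.        ,  1.        ]])}
{'fx': 382.26441139522524, 'fy': 382.26441139522524, 'cx': 323.01273576292783, 'cy': 242.80323372055898, 'mount': array([[ 1.94528663e-04, -2.95072228e-01,  9.55474930e-01,
        -1.42480044e-01],
       [ 4.15762562e-04, -9.55474842e-01, -2.95072285e-01,
         7.52926739e-02],
       [ 9.99999895e-01,  4.54650723e-04, -6.31872581e-05,
        -1.35017403e-03],
       [ 0.00000000e+00,  0.00000000e+00,  0.00000000e+00,
         1.00000000e+00]])}
```

View pics/scene0.png

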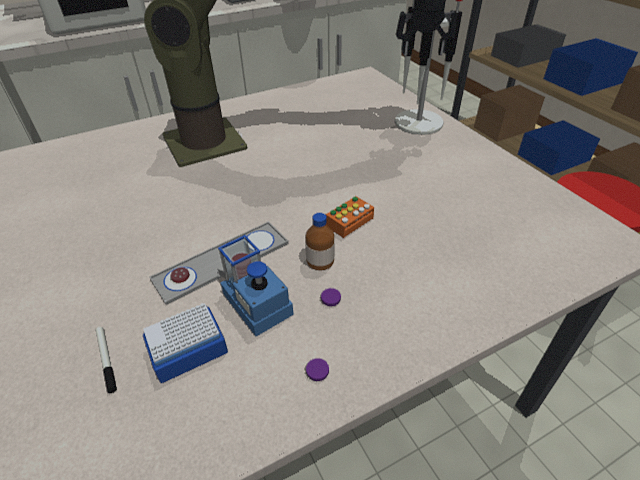

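View pics/top0.png

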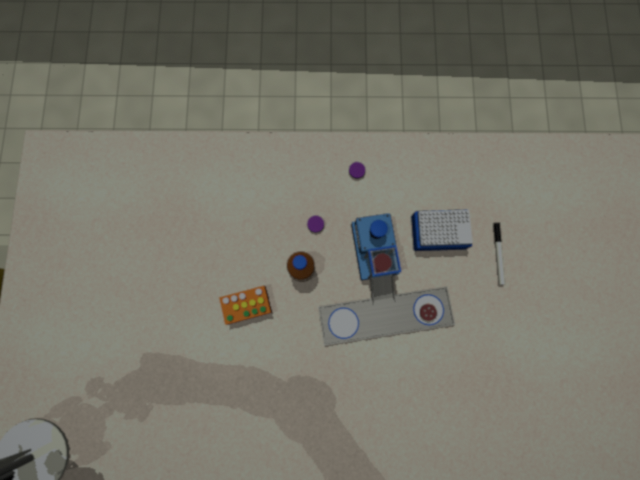

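The top view shows the empty ring at about (343,323), the ring with the finished dish at (428,310), the knob at (379,230) and the tower at (383,262). I'll refine these with masks.

```bash
cat > h.py <<'E'
import numpy as np,cv2
from station import env
from scipy.spatial.transform import Rotation as R
def cast(c,T,uv,z):
    uv=np.atleast_2d(uv).astype(float)
    d=np.c_[(uv[:,0]-c['cx'])/c['fx'],(uv[:,1]-c['cy'])/c['fy'],np.ones(len(uv))]@T[:3,:3].T
    return T[:3,3]+d*((z-T[2,3])/d[:,2])[:,None]
def fixed(n,uv,z):
    c=env.get_calibration(n); return cast(c,c['extrinsics'],uv,z)
def pose(s):
    T=np.eye(4);T[:3,:3]=R.from_euler('xyz',s['tcp_rot']).as_matrix();T[:3,3]=s['tool_pos'];return T
def wrist(uv,z,s):
    c=env.get_calibration('wrist'); return cast(c,pose(s)@c['mount'],uv,z)
def blobs(m,amin=30):
    n,l,st,ce=cv2.connectedComponentsWithStats(m.astype(np.uint8))
    return [(st[i].tolist(),ce[i].round(1).tolist(),(l==i)) for i in range(1,n) if st[i][4]>=amin]
E
python3 - <<'E'
from h import *
im=cv2.imread('pics/top0.png');hsv=cv2.cvtColor(im,cv2.COLOR_BGR2HSV)
m=cv2.inRange(hsv,(100,70,60),(125,255,255))
for st,ce,l in blobs(m>0,20): print('top',st,ce)
for st,ce,l in blobs(m>0,20):
    cx=np.array([st[0]+(st[2]-1)/2,st[1]+(st[3]-1)/2])
    if 290<st[1]<320: 
        e=cv2.fitEllipse(np.argwhere(l)[:,::-1].astype(np.int32)); print('ring',e,fixed('top',e[0],.006).round(4))
im=cv2.imread('pics/scene0.png');hsv=cv2.cvtColor(im,cv2.COLOR_BGR2HSV)
m=cv2.inRange(hsv,(100,110,60),(125,255,255))
for st,ce,l in blobs(m>0,20): print('scene',st,ce)
print('top knob guess',fixed('top',[379,228],.124),'scene knob',fixed('scene',[257,269],.124))
print('tool R',pose(env.state())[:3,:3].round(3))
a=cv2.imread('pics/top0.png')[190:360,290:490]
b=cv2.imread('pics/scene0.png')[210:340,140:300]
cv2.imwrite('pics/c1.png',np.vstack([cv2.resize(a,(640,544)),][:1]))
cv2.imwrite('pics/c2.png',cv2.resize(b,(640,520)))
E
```

```text
top [413, 211, 59, 38, 282] [429.9, 236.6]
top [352, 214, 49, 66, 1915] [374.7, 243.3]
top [293, 255, 14, 15, 160] [299.4, 261.8]
top [413, 294, 31, 32, 115] [427.5, 309.0]
top [328, 307, 31, 32, 105] [343.7, 323.2]
ring ((428.1637878417969, 309.2569885253906), (29.052072525024414, 30.420650482177734), 140.66529846191406) [[ 0.5269 -0.2071  0.006 ]]
ring ((343.17779541015625, 322.6812438964844), (29.678150177001953, 30.145029067993164), 160.62310791015625) [[ 0.4964 -0.0195  0.006 ]]
scene [544, 38, 94, 58, 3593] [588.9, 65.8]
scene [518, 121, 82, 54, 2846] [557.6, 146.7]
scene [313, 213, 13, 14, 150] [319.1, 219.3]
scene [218, 235, 43, 31, 265] [238.9, 250.2]
scene [221, 261, 72, 75, 2746] [259.8, 298.4]
scene [186, 268, 11, 21, 29] [192.7, 278.8]
scene [163, 272, 18, 19, 33] [168.8, 284.2]
scene [143, 307, 85, 76, 1651] [189.0, 356.5]
top knob guess [[ 0.68451262 -0.08566716  0.124     ]] scene knob [[ 0.6902983  -0.08626995  0.124     ]]
tool R [[-0.001 -0.894  0.448]
 [-0.002  0.448  0.894]
 [-1.    -0.    -0.002]]
```

View pics/c1.png

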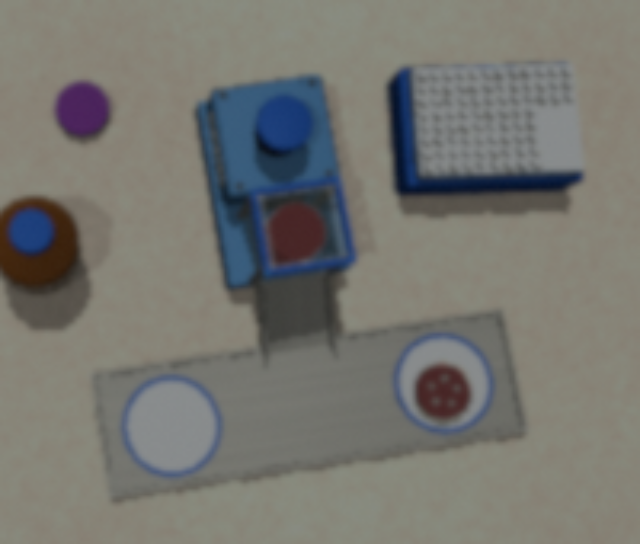

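The rings are 190 mm apart, as they should be. The knob derived from them (0.685, -0.085) agrees with the directly measured one to within 1 mm or so. Next I move above the knob with the jaws along the dispenser's x.

```bash
cat >> h.py <<'E'
X=np.array([.9870,.1605,0]);Y=np.array([-.1605,.9870,0]);TW=np.array([.6203,-.0956,0])
def D(p): p=np.asarray(p)-TW; return np.array([p@X,p@Y,p[2]])
def W(d): return TW+d[0]*X+d[1]*Y+np.array([0,0,d[2]])
def plan(goal,n,turn=None):
    "rows (mm, deg) to world goal in n equal steps; jaws z -> X"
    s=env.state();T=pose(s);z=T[:3,2];th=np.degrees(np.arctan2(z[1],z[0]));tt=np.degrees(np.arctan2(X[1],X[0]))
    dt=(th-tt); st=np.clip(dt/n,-10,10)
    d=(np.asarray(goal)-T[:3,3])/n
    print('disp pos mm',(D(T[:3,3])*1e3).round(1),'tilt',T[:3,0].round(3),'yaw err',round(dt,2),'F',np.round(s['contact_force'],1),'t',s['time_s'],'op',round(s['opening'],2))
    for k in range(n):
        a=np.radians(-st*k);Q=R.from_rotvec([0,0,a]).as_matrix()@T[:3,:3]
        print((Q.T@d*1e3).round(1),round(st,1))
E
python3 -c "
from h import *
plan(W([.066,0,.20]),15)"
```

```text
disp pos mm [-231.   699.9  230.6] tilt [-0.001 -0.002 -1.   ] yaw err 54.14 F [-0.7  0.4 -1.8] t 0.1 op 1.0
[  2.1 -43.4 -26.2] 3.6
[  2.1 -44.9 -23.4] 3.6
[  2.1 -46.3 -20.6] 3.6
[  2.1 -47.5 -17.6] 3.6
[  2.1 -48.5 -14.6] 3.6
[  2.1 -49.4 -11.5] 3.6
[  2.1 -50.   -8.4] 3.6
[  2.1 -50.4  -5.2] 3.6
[  2.  -50.6  -2. ] 3.6
[  2.  -50.7   1.2] 3.6
[  2.  -50.5   4.4] 3.6
[  2.  -50.1   7.5] 3.6
[  2.  -49.5  10.7] 3.6
[  2.  -48.8  13.8] 3.6
[  2.  -47.8  16.8] 3.6
```

Emit:
drive_tool([
  [0, -0.044, -0.026, 4, 255],
  [0, -0.045, -0.023, 4, 255],
  [0, -0.046, -0.02, 4, 255],
  [0, -0.047, -0.017, 4, 255],
  [0, -0.048, -0.014, 4, 255],
], squeeze=20)

```text
time_s: 0.72
tool_pos: [0.412, 0.3423, 0.228]
tcp_rot: [2.467, 1.566, -3.06]
contact_force: [0.0, -0.2, 0.2]
opening: -0.002
```

Emit:
drive_tool([
  [0, -0.049, -0.011, 4, 255],
  [0, -0.05, -0.008, 4, 255],
  [0, -0.05, -0.005, 4, 255],
  [0, -0.05, -0.002, 4, 255],
  [0, -0.05, 0.002, 4, 255],
])

```text
time_s: 1.35
tool_pos: [0.5384, 0.116, 0.2263]
tcp_rot: [2.899, 1.564, -2.988]
contact_force: [0.9, -0.1, 0.6]
opening: -0.001
```

```bash
python3 -c "
from h import *
plan(W([.066,0,.20]),5)"
```

```text
disp pos mm [-46.8 222.  226.3] tilt [-0.007 -0.001 -1.   ] yaw err 13.43 F [ 0.9 -0.1  0.6] t 1.35 op -0.0
[  5.1 -48.4  11.7] 2.7
[  5.1 -47.8  13.9] 2.7
[  5.1 -47.1  16.2] 2.7
[  5.1 -46.3  18.3] 2.7
[  5.1 -45.4  20.5] 2.7
```

Emit:
drive_tool([
  [0.005, -0.049, 0.012, 2.7, 255],
  [0.005, -0.048, 0.014, 2.7, 255],
  [0.005, -0.047, 0.016, 2.7, 255],
  [0.005, -0.046, 0.018, 2.7, 255],
  [0.005, -0.046, 0.021, 2.7, 255],
])

```text
time_s: 1.98
tool_pos: [0.6879, -0.0931, 0.1982]
tcp_rot: [2.964, 1.561, 3.116]
contact_force: [0.6, 1.2, -0.2]
opening: 0.001
```

Run:
```python
from h import *
plan(W([.066,0,.14]),2)
s=env.state();im=env.read_camera('wrist');cv2.imwrite('pics/w1.png',im)
```

```text
disp pos mm [ 67.1  -8.4 198.2] tilt [-0.01  0.   -1.  ] yaw err -0.51 F [ 0.6  1.2 -0.2] t 1.975 op 0.0
[29.1  4.2 -0.3] -0.3
[29.1  4.2 -0.3] -0.3
```

View pics/w1.png

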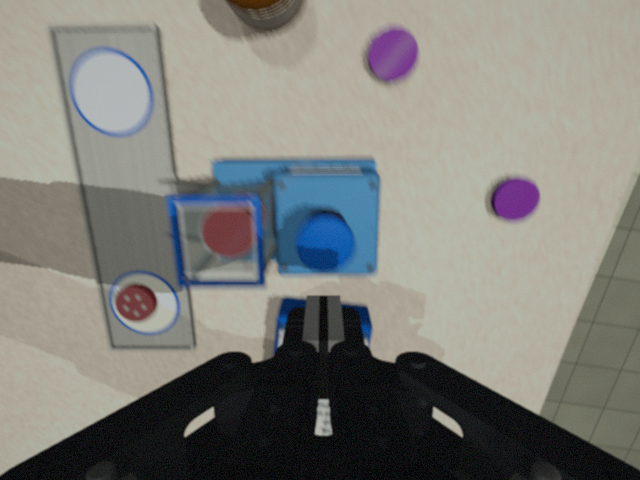

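The wrist view puts the knob at (325,239). I cast that pixel at z = 0.124 as a check.

Run:
```python
from h import *
s=env.state()
print('knob',D(wrist([325,238],.124,s)[0])*1e3,'ring',D(wrist([112,92],.006,s)[0])*1e3)
plan(W([.066,0,.14]),2)
```

```text
knob [ 68.18152263  -8.39683459 124.        ] ring [-104.53277585   82.98454803    6.        ]
disp pos mm [ 68.1 -18.5 197.1] tilt [-0.007 -0.008 -1.   ] yaw err -1.05 F [ 4.5 -6.1 -0.3] t 2.025 op 0.0
[28.5  9.4 -1. ] -0.5
[28.5  9.4 -0.9] -0.5
```

Emit:
drive_tool([
  [0.029, 0.004, 0, 0, 255],
  [0.025, 0.004, 0, 0, 255],
  [0, 0, 0, 0, 255],
])

```text
time_s: 2.4
tool_pos: [0.6885, -0.0986, 0.1398]
tcp_rot: [-2.482, 1.558, -2.343]
contact_force: [0.0, -0.5, 0.5]
opening: -0.0
```

```bash
python3 -c "
from h import *
plan(W([.066,0,.124]),1)"
```

```text
disp pos mm [ 66.8 -13.9 139.8] tilt [-0.009 -0.009 -1.   ] yaw err -1.31 F [ 0.  -0.5  0.5] t 2.4 op -0.0
[15.7 14.  -1. ] -1.3
```

The arm was still drifting about 10 mm during that picture. Allowing for that, the knob and ring agree with the top view. I'll centre and then press.

Emit:
drive_tool([
  [0.004, 0.014, -0.001, -1.3, 255],
  [0, 0, 0, 0, 255],
])

```text
time_s: 2.65
tool_pos: [0.686, -0.083, 0.1369]
tcp_rot: [-2.439, 1.56, -2.275]
contact_force: [0.1, -0.3, -0.8]
opening: -0.0
```

```bash
python3 -c "
from h import *
plan(W([.066,0,.124]),1)"
```

```text
disp pos mm [ 66.9   1.8 136.9] tilt [-0.007 -0.008 -1.   ] yaw err 0.14 F [ 0.1 -0.3 -0.8] t 2.65 op -0.0
[12.9 -1.8 -0.8] 0.1
```

Emit:
drive_tool([
  [0.011, -0.001, 0, 0, 255],
  [0.007, 0, 0, 0, 255],
  [0.007, 0, 0, 0, 255],
  [0.007, 0, 0, 0, 255],
])

```text
time_s: 3.15
tool_pos: [0.6871, -0.084, 0.107]
tcp_rot: [-2.143, 1.562, -1.979]
contact_force: [-3.1, 0.7, 7.2]
opening: 0.0
```

Emit:
drive_tool([
  [0.005, 0, 0, 0, 255],
  [0.004, 0, 0, 0, 255],
])

```text
time_s: 3.4
tool_pos: [0.6874, -0.084, 0.0999]
tcp_rot: [-2.089, 1.563, -1.926]
contact_force: [-8.9, 1.7, 27.2]
opening: 0.001
```

The force rose to 27 N at 24.1 mm of travel, which is the end stop. I'll let it back up.

Emit:
drive_tool([
  [0.001, 0, 0, 0, 255],
  [-0.02, 0, 0, 0, 255],
  [-0.03, 0, 0, 0, 255],
  [-0.06, 0, 0, 0, 255],
  [0, 0, 0, 0, 255],
])

```text
time_s: 4.03
tool_pos: [0.6885, -0.0849, 0.2123]
tcp_rot: [-1.869, 1.562, -1.707]
contact_force: [1.1, 0.3, 0.2]
opening: 0.001
```

Run:
```python
from h import *
s=env.state();im=env.read_camera('wrist');cv2.imwrite('pics/w2.png',im)
top=env.read_camera('top');cv2.imwrite('pics/top2.png',top)
np.save('s2.npy',pose(s))
plan(W([-.11,0,.20]),4)
```

```text
disp pos mm [ 65.2   0.9 206.9] tilt [-0.012 -0.008 -1.   ] yaw err 0.02 F [-0.   0.2 -0. ] t 4.125 op -0.0
[  2.3  -0.2 -43.8] 0.0
[  2.3  -0.2 -43.8] 0.0
[  2.3  -0.2 -43.8] 0.0
[  2.3  -0.2 -43.8] 0.0
```

View pics/w2.png

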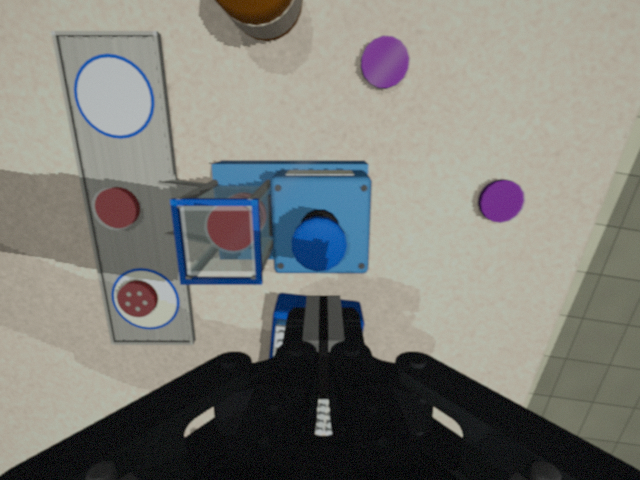

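One dish now lies on the tray at (118,208), the finished dish hasn't moved (138,298), and the knob is back up. I'll locate the new dish.

Run:
```python
from h import *
T=np.load('s2.npy');c=env.get_calibration('wrist')
f=lambda uv,z:(D(cast(c,T@c['mount'],uv,z)[0])*1e3).round(1)
im=cv2.imread('pics/w2.png');hsv=cv2.cvtColor(im,cv2.COLOR_BGR2HSV)
m=(((hsv[...,0]<12)|(hsv[...,0]>168))&(hsv[...,1]>90)&(hsv[...,2]>40))
for st,ce,l in blobs(m,300): print(st,ce,f(ce,.016))
print('ring',f([115,96],.006))
top=cv2.imread('pics/top2.png');hsv=cv2.cvtColor(top,cv2.COLOR_BGR2HSV)
m=(((hsv[...,0]<12)|(hsv[...,0]>168))&(hsv[...,1]>90)&(hsv[...,2]>40))
for st,ce,l in blobs(m,40): print('top',st,ce,(D(fixed('top',ce,.016)[0])*1e3).round(1))
s=env.state();print(s['time_s'])
plan(W([-.11,-.045,.20]),4)
```

```text
[96, 187, 44, 41, 1353] [117.1, 207.0] [-118.2    1.    16. ]
[208, 211, 42, 39, 1411] [229.5, 228.8] [-18.2 -19.3  16. ]
[118, 281, 39, 35, 903] [137.4, 297.7] [-113.1  -89.1   16. ]
ring [-109.8   95.3    6. ]
top [375, 255, 15, 16, 196] [381.6, 262.7] [  6.2 -10.7  16. ]
top [380, 314, 15, 15, 189] [386.9, 320.8] [-120.5    1.    16. ]
4.125
disp pos mm [ 65.2   0.9 206.9] tilt [-0.012 -0.008 -1.   ] yaw err 0.02 F [-0.   0.2 -0. ] t 4.125 op -0.0
[  2.4 -11.4 -43.8] 0.0
[  2.4 -11.4 -43.8] 0.0
[  2.4 -11.4 -43.8] 0.0
[  2.4 -11.4 -43.8] 0.0
```

Emit:
drive_tool([
  [0, -0.011, -0.045, 0, 190],
  [0, -0.011, -0.045, 0, 190],
  [0, -0.011, -0.045, 0, 190],
  [0, -0.011, -0.045, 0, 190],
  [0, 0, 0, 0, 190],
])

```text
time_s: 4.75
tool_pos: [0.5032, -0.1581, 0.201]
tcp_rot: [-3.103, 1.543, -2.942]
contact_force: [-0.2, -0.3, 0.3]
opening: 0.257
```

```bash
python3 -c "
from h import *
plan(W([-.115,-.044,.04]),4)"
```

```text
disp pos mm [-125.7  -42.9  201. ] tilt [-0.028 -0.006 -1.   ] yaw err 0.01 F [-0.2 -0.3  0.3] t 4.75 op 0.26
[40.2 -0.2  3.8] 0.0
[40.2 -0.2  3.8] 0.0
[40.2 -0.2  3.8] 0.0
[40.2 -0.2  3.8] 0.0
```

Emit:
drive_tool([
  [0.04, 0, 0.004, 0, 190],
  [0.04, 0, 0.004, 0, 190],
  [0.04, 0, 0.004, 0, 190],
  [0.03, 0, 0.003, 0, 190],
  [0, 0, 0, 0, 190],
])

```text
time_s: 5.38
tool_pos: [0.5165, -0.1542, 0.0418]
tcp_rot: [3.085, 1.543, -3.035]
contact_force: [-0.3, -0.6, 0.6]
opening: 0.257
```

Run:
```python
from h import *
plan(W([-.115,-.043,.010]),3)
s=env.state();T=pose(s);im=env.read_camera('wrist');cv2.imwrite('pics/w3.png',im)
c=env.get_calibration('wrist')
hsv=cv2.cvtColor(im,cv2.COLOR_BGR2HSV)
m=(((hsv[...,0]<12)|(hsv[...,0]>168))&(hsv[...,1]>90)&(hsv[...,2]>40))
for st,ce,l in blobs(m,300): print(st,ce,(D(cast(c,T@c['mount'],ce,.016)[0])*1e3).round(1))
```

```text
disp pos mm [-111.9  -41.2   41.8] tilt [-0.028 -0.003 -1.   ] yaw err 0.12 F [-0.3 -0.6  0.6] t 5.375 op 0.26
[10.6 -0.6 -0.7] 0.0
[10.6 -0.6 -0.7] 0.0
[10.6 -0.6 -0.7] 0.0
[268, 161, 79, 80, 4915] [307.5, 201.4] [-120.4    0.3   16. ]
[290, 339, 66, 67, 3054] [321.5, 371.5] [-114.   -88.2   16. ]
```

View pics/w3.png

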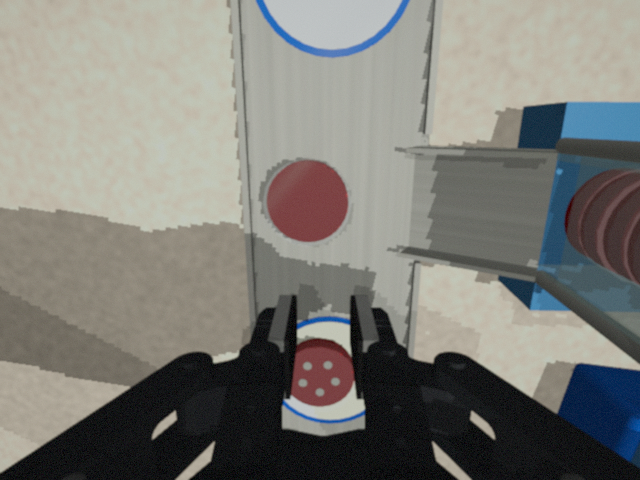

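The tips are on the near side of the dish (307,201), between the dish and the finished one, and clear of both. I'll lower to z of about 0.010.

Emit:
drive_tool([
  [0.012, 0, -0.002, 0, 190],
  [0.012, 0, -0.001, 0, 190],
  [0.006, 0, -0.001, 0, 190],
  [0, 0, 0, 0, 190],
])

```text
time_s: 5.92
tool_pos: [0.514, -0.1558, 0.0136]
tcp_rot: [-3.096, 1.549, -2.933]
contact_force: [-0.9, 0.1, 0.2]
opening: 0.255
```

```bash
python3 -c "
from h import *
plan(W([-.116,-.030,.0105]),3)"
```

```text
disp pos mm [-114.6  -42.3   13.6] tilt [-0.021 -0.005 -1.   ] yaw err 0.1 F [-0.9  0.1  0.2] t 5.925 op 0.25
[ 1.   4.1 -0.4] 0.0
[ 1.   4.1 -0.4] 0.0
[ 1.   4.1 -0.4] 0.0
```

Emit:
drive_tool([
  [0.003, 0.002, -0.001, 0, 190],
  [0, 0.006, 0, 0, 190],
  [0, 0.006, 0, 0, 190],
  [0, 0.006, 0, 0, 190],
  [0, 0.006, 0, 0, 190],
])

```text
time_s: 6.55
tool_pos: [0.5091, -0.1287, 0.0114]
tcp_rot: [-3.068, 1.551, -2.905]
contact_force: [-0.3, -0.0, -0.3]
opening: 0.258
```

```bash
python3 -c "
from h import *
plan(W([-.111,.050,.0105]),10)" | head -2
```

```text
disp pos mm [-115.   -14.8   11.4] tilt [-0.019 -0.005 -1.   ] yaw err 0.09 F [-0.3 -0.  -0.3] t 6.55 op 0.26
[0.1 6.5 0.4] 0.0
```

Emit:
drive_tool([
  [0, 0.007, 0.0005, 0, 190],
  [0, 0.007, 0.0005, 0, 190],
  [0, 0.007, 0.0005, 0, 190],
  [0, 0.007, 0.0005, 0, 190],
  [0, 0.007, 0.0005, 0, 190],
])

```text
time_s: 7.18
tool_pos: [0.5059, -0.0909, 0.0113]
tcp_rot: [-3.073, 1.551, -2.91]
contact_force: [0.2, -0.7, -0.7]
opening: 0.256
```

```bash
cat > look.py <<'E'
from h import *
import sys
plan(W([-.111,.067,.0105]),5)
s=env.state();T=pose(s);im=env.read_camera('wrist');cv2.imwrite(f'pics/{sys.argv[1]}.png',im)
c=env.get_calibration('wrist')
hsv=cv2.cvtColor(im,cv2.COLOR_BGR2HSV)
m=(((hsv[...,0]<12)|(hsv[...,0]>168))&(hsv[...,1]>90)&(hsv[...,2]>40))
for st,ce,l in blobs(m,300): print('red',st,ce,(D(cast(c,T@c['mount'],ce,.016)[0])*1e3).round(1))
E
python3 look.py w4
```

```text
disp pos mm [-112.2   23.    11.3] tilt [-0.019 -0.005 -1.   ] yaw err 0.12 F [ 0.2 -0.7 -0.7] t 7.175 op 0.26
[0.1 8.8 0.3] 0.0
[0.1 8.8 0.3] 0.0
[0.1 8.8 0.3] 0.0
[0.1 8.8 0.3] 0.0
[0.1 8.8 0.3] 0.0
red [276, 204, 94, 94, 6905] [323.0, 250.8] [-112.9   51.5   16. ]
red [580, 376, 22, 51, 461] [588.5, 400.4] [  0.3 -14.6  16. ]
```

View pics/w4.png

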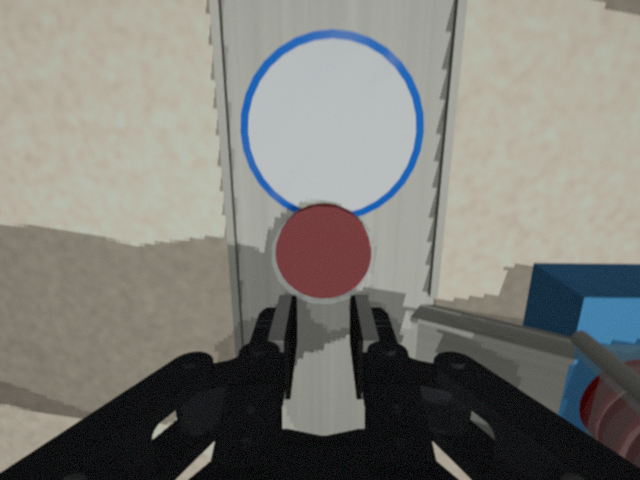

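The dish is cradled at (323,251), 51 mm along. The ring centre is at (332,123), so it needs about 43 mm more.

Emit:
drive_tool([
  [0, 0.007, 0.0003, 0, 190],
  [0, 0.007, 0.0003, 0, 190],
  [0, 0.007, 0.0003, 0, 190],
  [0, 0.007, 0.0003, 0, 190],
  [0, 0.005, 0.0003, 0, 190],
])

```text
time_s: 7.85
tool_pos: [0.5016, -0.0546, 0.0112]
tcp_rot: [-3.125, 1.551, -2.961]
contact_force: [-0.3, 0.5, 0.4]
opening: 0.257
```

Emit:
drive_tool([
  [0, 0.003, 0, 0, 190],
  [0, 0, 0, 0, 190],
])

```text
time_s: 8.1
tool_pos: [0.5011, -0.051, 0.0113]
tcp_rot: [-3.129, 1.551, -2.964]
contact_force: [0.2, 0.0, -0.6]
opening: 0.253
```

```bash
python3 look.py w5
```

```text
disp pos mm [-110.5   63.2   11.3] tilt [-0.019 -0.003 -1.   ] yaw err 0.23 F [ 0.2  0.  -0.6] t 8.1 op 0.25
[ 0.2  0.8 -0.1] 0.0
[ 0.2  0.8 -0.1] 0.0
[ 0.2  0.8 -0.1] 0.0
[ 0.2  0.8 -0.1] 0.0
[ 0.2  0.8 -0.1] 0.0
red [276, 203, 94, 94, 6870] [322.9, 250.0] [-111.3   92.    16. ]
```

View pics/w5.png

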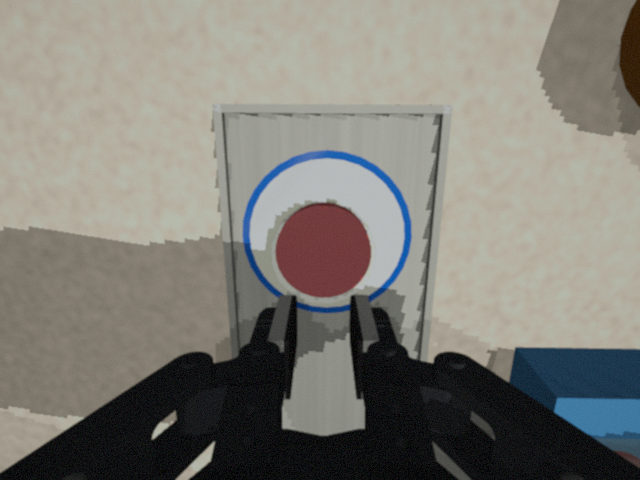

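The dish is inside the ring at about y = 92, with the target at 95. I'll nudge it 3 mm, then back off and rise.

Emit:
drive_tool([
  [0, 0.003, 0, 0, 190],
  [0, 0, 0, 0, 190],
])

```text
time_s: 8.4
tool_pos: [0.5006, -0.0486, 0.0113]
tcp_rot: [-3.106, 1.551, -2.942]
contact_force: [0.1, -0.8, 0.5]
opening: 0.256
```

Emit:
drive_tool([
  [0, -0.008, 0, 0, 190],
  [0, -0.015, 0, 0, 190],
  [-0.04, 0, 0, 0, 190],
  [-0.05, 0, 0, 0, 190],
  [0, 0, 0, 0, 190],
])

```text
time_s: 9.02
tool_pos: [0.5068, -0.0779, 0.1031]
tcp_rot: [-2.962, 1.55, -2.803]
contact_force: [-0.3, 0.3, -0.3]
opening: 0.254
```

```bash
python3 look.py w6
python3 - <<'E'
from h import *
s=env.state();T=pose(s);c=env.get_calibration('wrist');im=env.read_camera('wrist')
m=cv2.inRange(cv2.cvtColor(im,cv2.COLOR_BGR2HSV),(100,110,60),(125,255,255))
for st,ce,l in blobs(m>0,150): 
    e=cv2.fitEllipse(np.argwhere(l)[:,::-1].astype(np.int32));print('blue',st,(D(cast(c,T@c['mount'],e[0],.006)[0])*1e3).round(1))
cv2.imwrite('pics/w7.png',np.hstack([cv2.resize(im,(400,300)),cv2.resize(env.read_camera('scene')[190:360,130:330],(353,300))]))
E
```

```text
disp pos mm [-109.2   35.7  103.1] tilt [-0.02  -0.007 -1.   ] yaw err -0.15 F [-0.3  0.3 -0.3] t 9.025 op 0.25
[18.5  6.3  0. ] -0.0
[18.5  6.3  0. ] -0.0
[18.5  6.3  0. ] -0.0
[18.5  6.3  0. ] -0.0
[18.5  6.3  0. ] -0.0
red [293, 123, 35, 40, 534] [306.4, 139.8] [-121.2  101.2   16. ]
red [301, 130, 53, 55, 1654] [330.9, 161.5] [-107.    88.8   16. ]
red [545, 363, 33, 23, 484] [559.2, 372.0] [ 51.7 -54.4  16. ]
red [294, 385, 48, 47, 1583] [317.8, 407.7] [-115.8  -87.    16. ]
blue [273, 92, 111, 114, 1254] [-110.3   95.9    6. ]
blue [456, 235, 184, 90, 8687] [41.7 20.3  6. ]
blue [466, 284, 18, 63, 629] [ -9.6 -16.5   6. ]
blue [531, 347, 109, 60, 2249] [ 83.9 -71.6   6. ]
blue [600, 368, 40, 77, 1615] [105.5 -82.1   6. ]
blue [290, 372, 65, 20, 209] [-112.4  -85.9    6. ]
blue [551, 408, 65, 45, 611] [  81.1 -105.5    6. ]
```

View pics/w7.png

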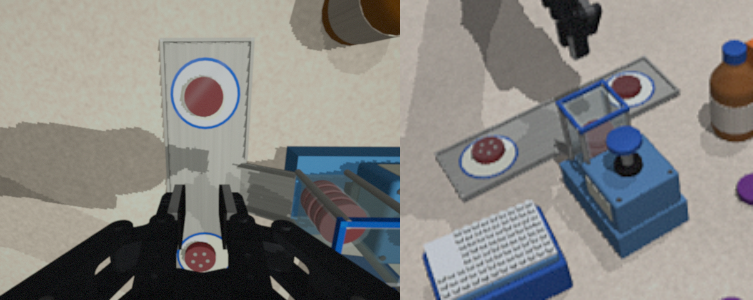

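The dish sits well inside the free ring with white showing all round. The finished dish hasn't moved, the plunger is up, and the robot is clear, so I'm handing in.

```bash
python3 -c "
from h import *
print(env.finish_job())"
```

```text
the job is handed in; nothing more can be done
None
```

I pressed the plunger home once, and one dish came down onto the tray. I then slid that dish into the empty blue ring with two fingertips set about 22 mm apart, and handed the job in at about 9 s.

- **Press:** the knob went down about 24 mm, where the force rose to 27 N at the end stop. The last picture shows it back up.
- **Dish placement:** the last picture shows the dish inside the ring with white visible all round. From the colour mask its centre is roughly 2–3 mm from the ring's. Glare split the mask in two, so I took the centre from the combined outline.
- **Everything else:** the finished dish is still in its own ring. Its measured position differed by 1–3 mm between views, which I put down to measurement error. The tip box and bottle look unmoved in the last picture; I did not check the tube rack or marker again. The gripper was clear of everything, about 10 cm above the bench.
- **One check that disagreed:** the first wrist-camera measurement of the knob was about 10 mm off because the arm was still moving. With that allowed for, it matched the top view.

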